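# Feel the gap of a sprung fixture with a taper blade

### The job

Take the tapered wedge-blade gauge (the one with the flat-sided handle) out of the wooden rack and ease it, upright, blade down, into the gap between the two plates of the fixture until both plates just drag snugly on it, without forcing the sprung plate back. Finish while holding it still at that depth, still gripped, and leave the other gauge and the loose things on the bench where they are.

Things in the scene. Friction and masses are not known exactly. Their poses are not given: they have to be found in the camera images.
- taper_gauge: Taper gauge, 0.14 kg, hanging blade-down in a rack slot. Origin: blade tip (lower end); z up to the handle, x blade width, y thickness. Blade 24 mm wide, z 0-70 mm, thickness 3 mm at the tip, growing 1 mm per 8 mm (both sides alike) to 11.75 mm. Flange 44 x 32 mm at z 70-76. Handle flat-sided, 24 (x) by 14 mm (y), z 76-131: pinch the 14 mm. A half turn about z is the same
- flat_gauge: The other gauge in the rack, to be left alone: same size and flange, but an even 3 mm thick blade and a round handle 18 mm in diameter. Origin at the blade's tip, z up
- gauge_rack: Fixed wooden rack, 150 (x) by 70 (y) by 85 mm high, origin at the centre of its underside. Two upright slots, 30 (x) by 17 mm (y), at x = -36 and +36 mm; a gauge hangs in each by its flange, tip 15 mm above the table, so raise it over 75 mm to clear the rack. Which gauge is in which slot varies; rack and fixture may swap sides
- gap_base: Fixed steel base of the gap fixture, 120 (x) by 190 (y) by 32 mm high; origin at the centre of its underside. Left or right of the robot's middle, turned up to 0.45 rad
- float_head: Aluminium cross-slide on the base, carrying both plates; it floats up to 6 mm either way along the base's y (about 0.5 N moves it), so the plates centre themselves on the blade. Origin: middle of the head, at table level; axes as the base's, z up
- set_plate: Steel plate on the -y side of the gap, set by a screw, rigid on the head. 60 (x) by 12 mm (y), with a full-round upper lip of 6 mm radius. Origin: midpoint of the lip's innermost line, 115 mm above the table (lip top at 121 mm). Axes as the head's
- sprung_plate: Like plate on the +y side; springs back along +y up to 5 mm: 3.6 N preload on its stop, then 1.5 N per mm. Origin: midpoint of its lip's innermost line, 115 mm up; y = 2.25 mm in the head's frame at rest. Gap at the start = distance between the two plates' origins, 4.5 to 8 mm, varies. Open below to 44 mm above the table. At first drag the push needed is 2 to 4 N, then 0.2 N more per mm of depth
- holder_a: Bystander: loose upright collet chuck, 62 mm diameter, 80 mm tall, origin at its underside. Leave it
- collet_a: Bystander: small loose spring collet, 33 mm diameter, 38 mm tall. Leave it
- nut_ring: Bystander: loose clamping nut, 50 mm diameter, 24 mm tall. Leave it
- wrench: Bystander: loose wrench lying at the side, 200 mm long. Leave it
- brush: Bystander: loose brush lying at the side, 180 mm long. Leave it
Mind the look-alikes: they are no part of the job. Leave any blue or yellow look-alike of the taper_gauge alone.

How it is judged:
On the way:
1. the taper gauge is lifted clear of the rack in the fingers (z of taper_gauge in the frame of gauge_rack above 0.088 m and contact force between the fingers and taper_gauge above 1 N and contact force between taper_gauge and gauge_rack below 0.1 N), for 0.1 s.
At the end, for the whole second after the job is handed in: Taper gauge held still, upright (0.12 rad), square to the plates (0.15 rad), tip over 6 mm below the lips and within 15 mm of mid-width, over 1 N from each plate, sprung plate back under 2.5 mm, tip over 50 mm above the table; fingers off the fixture; others moved under 30 mm (contact force between taper_gauge and set_plate above 1 N and contact force between taper_gauge and sprung_plate above 1 N and y of sprung_plate in the frame of float_head below 0.00475 m and z of taper_gauge in the frame of float_head between 0.05 and 0.109 m and x of taper_gauge in the frame of float_head between -0.015 and 0.015 m and angle between taper_gauge's own z axis and vertical below 0.12 rad and angle between the y axis of taper_gauge and the y axis of float_head, either way round below 0.15 rad and contact force between the fingers and taper_gauge above 1 N and linear speed of taper_gauge below 0.01 m/s and contact force between the fingers and gap_base below 0.1 N and distance of each of flat_gauge, holder_a, collet_a, nut_ring, wrench, brush from where it was at the start of the episode below 0.03 m); the arm keeps its last pose, push and grip.
It fails at once if the sprung plate is forced back more than 4 mm (y of sprung_plate in the frame of float_head above 0.00625 m).
It fails at once if a plate is pressed by the gauge with more than 25 N (contact force between taper_gauge and set_plate above 25 N or contact force between taper_gauge and sprung_plate above 25 N).
It fails at once if the other gauge or a loose bystander is moved more than 30 mm (distance of any of flat_gauge, holder_a, collet_a, nut_ring, wrench, brush from where it was at the start of the episode above 0.03 m).
It also fails if it takes over 43 s, if anything falls off the work surface, if the arm or the gripper's body presses on something with over 40 N, if the wrist force passes 120 N, or if a joint passes its speed limit or range.

### The arm

A 6-joint arm with a two-finger parallel gripper is mounted at the origin on the work surface. World frame = base frame: x ahead of the robot, y to its left, z up, the work surface at z = 0. Lengths are in m, angles in rad, forces in N, time in s.
With the tool pointing down it reaches from about 0.35 to 0.775 m from the base axis. Payload 5.5 kg.
Tool frame: the origin (TCP) lies at the very end of the fingers, on their centre line; the grasp point (between the pads) lies 19 mm behind it; x points along the fingers, y is the direction in which the jaws open and shut, and the axes are right-handed (so a half turn about x gives the same grasp; the last joint's range is limited). The gripper opens to 85 mm and grips with 20 to 120 N. Pads are 22 mm wide; open, the fingers measure 114 mm over their backs; the gripper's body (76 mm by 85 mm) begins 54 mm behind the grasp point. The pads swing forward as they close: fully open they stand 13 mm farther back than shut.
Start: joints at [-1.321, 0.313, 0.046, 1.304, 0, 1.431], TCP at [0.219, -0.532, 0.231] pointing down, gripper open.
Joint ranges: [-2.76, 2.76], [-0.86, 1.69], [-1.03, 1.26], [-2.2, 2.34], [-1.47, 1.5], [-3.14, 3.14]. Speed limits (rad/s): [2.57, 2.57, 3.14, 3.14, 3.14, 3.14].

### API

Orientations are given as a unit quaternion [w, x, y, z].
In Python, from workcell import env gives the robot as it stands.
- The arm moves only by the tool servo_tool, never from a script. Its argument "increments" is a list of rows, each an object with "offset": the shift along the tool's x, y, z in cm, a list of three; "yaw": the turn about the tool's x in degrees. In form: [{"offset": [x, y, z], "yaw": yaw}, ...]. A call has exactly 8 rows; each row is the pose to reach, as a shift and turn from the pose commanded when the call began, along the tool's axes at that moment; what a row does not reach only later rows make up. A row lasts 1/10 s, in which the tool goes at most 50 mm and 8.59 degrees, less where a joint would pass 70% of its speed; a pose out of reach is approached as far as the arm can. A call with a gripper value outside its range is refused whole. "claw" is the opening, from 0 (shut) to 1 (fully open), set as the call begins (left out, the last holds). The fingers move at their own pace and stop on an object; "force" is the grip in N (left out, the last holds). Time passes only in rows, so rows that repeat a pose let the fingers close, or fill a call up. It gives the time, the measured TCP pose, the force and the opening at its end, in the units of the state.
- env.get_state(): the state, without advancing time (a new reading comes with each control period).
- env.read_camera(name): name is "side" or "top" or "wrist"; returns (picture, depth): 400x640x3 uint8, red, green, blue; 400x640 float32, m along the optical axis (not along the pixel's ray), 0 where there is no reading.
- env.camera_model(name): a dict with "vertical_fov" (degrees; the focal length in pixels is half the picture's height over the tangent of half this angle, whatever the lens; pixels are square), "cx", "cy" (the principal point, pixels), "world_from_camera" (4x4, takes a point from camera to world coordinates). Camera axes: x right, y up, looking along -z (the intrinsics and any distortion apply to the point x, -y, -z); pixel columns grow to the right and rows downward; lengths in m; the calibration is good to about 2 mm. A picture is of the moment at which its call begins: read the wrist's pose just before it. camera_model takes no time and is no camera call; for the wrist camera it gives the pose at the moment of the call.
- env.hand_in(): hands the job in, once; it reports no verdict.
The state is a dict: "clock": time; "joint_pos": joint angles; "qvel": joint speeds; "tau": joint torques, N m; "tcp_pos": TCP position; "orientation": TCP orientation; "wrist_force": force on the tool from outside, world axes, zero at the start; "ft_torque": the same for the moment, N m; "finger_gap": finger opening in m.
Only numpy, scipy, OpenCV 4.12 (cv2) and the standard library are available. Lean on these libraries where they do the work, as an engineer would, in place of code of your own. Each camera call takes 0.05 s, during which the arm holds its last target.

## Working session

There is one attempt and no reset: what is moved stays moved. The work goes in short steps, Python scripts to look and compute and a tool call to move; the robot and the scene stay as the last step left them, time stands still between calls to the robot, and variables do not carry over. Pictures are saved under pics/ and viewed, and the job is handed in when it is done.

Besides the shell and the picture viewer there is one more tool, called after "Emit:" by a JSON object that holds its "fn" and its "kwargs". servo_tool: Moves the arm, as the interface text tells. Its arguments: {"type":"object","properties":{"increments":{"type":"array","items":{"type":"object","properties":{"offset":{"type":"array","items":{"type":"number"}},"yaw":{"type":"number"}}}},"claw":{"type":"number"},"force":{"type":"number"}},"required":["increments"]}

```bash
mkdir -p pics; ls
cat > h.py <<'E'
import numpy as np,cv2
from workcell import env
def grab(n,tag):
    m=env.camera_model(n); p,d=env.read_camera(n)
    np.savez(f'pics/{tag}.npz',p=p,d=d,T=np.array(m['world_from_camera']),f=200/np.tan(np.radians(m['vertical_fov']/2)),cx=m['cx'],cy=m['cy'])
    cv2.imwrite(f'pics/{tag}.png',p[:,:,::-1]); return m
def load(tag): return np.load(f'pics/{tag}.npz')
def pt(L,u,v,d=None):
    d=L['d'][int(round(v)),int(round(u))] if d is None else d
    return (L['T']@np.array([(u-L['cx'])/L['f']*d,-(v-L['cy'])/L['f']*d,-d,1]))[:3]
def ptz(L,u,v,z):
    T=L['T'];r=T[:3,:3]@np.array([(u-L['cx'])/L['f'],-(v-L['cy'])/L['f'],-1]);o=T[:3,3]
    return o+r*(z-o[2])/r[2]
def crop(tag,u0,v0,u1,v1,s,out):
    p=cv2.imread(f'pics/{tag}.png')[v0:v1,u0:u1]
    cv2.imwrite(f'pics/{out}.png',cv2.resize(p,None,fx=s,fy=s,interpolation=cv2.INTER_CUBIC))
E
python3 - <<'E'
from h import *
for n in ('top','side'):
    m=grab(n,n+'0'); print({k:np.round(v,3).tolist() if not isinstance(v,str) else v for k,v in m.items()})
print(env.get_state())
E
```

```text
pics
{'vertical_fov': 45.984, 'cx': 327.147, 'cy': 206.004, 'world_from_camera': [[-0.026, 0.985, -0.168, 0.4], [-1.0, -0.029, -0.01, -0.016], [-0.015, 0.168, 0.986, 1.209], [0.0, 0.0, 0.0, 1.0]]}
{'vertical_fov': 47.553, 'cx': 325.913, 'cy': 207.098, 'world_from_camera': [[-0.918, 0.249, -0.308, 0.108], [-0.395, -0.539, 0.744, 1.077], [0.019, 0.805, 0.593, 0.96], [0.0, 0.0, 0.0, 1.0]]}
{'clock': 0.1, 'joint_pos': array([-1.32058868e+00,  3.13946025e-01,  4.51039956e-02,  1.30362572e+00,
       -3.37136422e-05,  1.43122019e+00]), 'qvel': array([ 7.62240804e-04, -2.32585523e-03,  5.52827051e-04,  1.50325844e-03,
        1.20847213e-03, -7.01488116e-05]), 'tau': array([ 1.96809902e-03, -4.81723201e+01,  2.99246281e+01,  1.26707825e-02,
       -2.07978974e-04,  6.25632538e-06]), 'tcp_pos': array([ 0.21837213, -0.53142015,  0.23049093]), 'orientation': array([-0.13634922, -0.69367545, -0.13752797,  0.6937646 ]), 'wrist_force': array([-0.12272297, -0.598915  ,  0.1636878 ]), 'ft_torque': array([-0.03040754, -0.03821258,  0.02948749]), 'finger_gap': 0.08534899341453286}
```

View pics/top0.png

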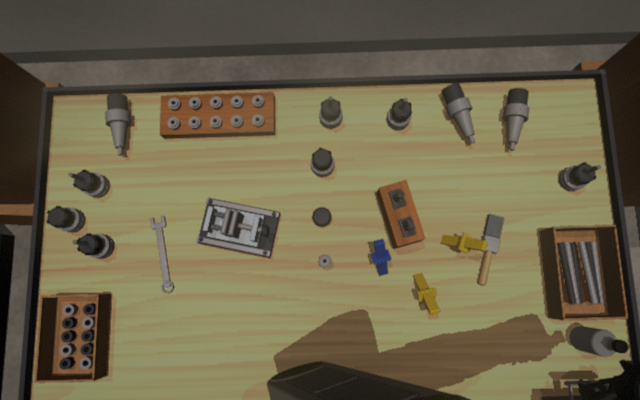

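View pics/side0.png

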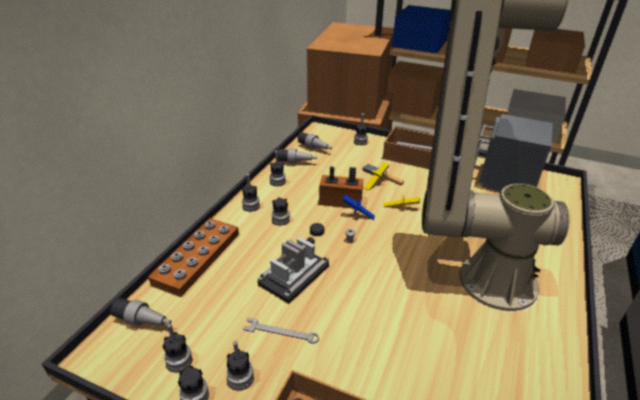

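The top view shows the rack at about (400,213), with handles near (398,197) and (407,227), and the fixture at about (240,228). The blue and yellow look-alikes lie on the table. I'll enlarge both areas.

Run:
```python
from h import *
crop('top0',365,170,435,255,8,'c1'); crop('top0',190,190,290,265,8,'c2'); crop('side0',310,155,375,215,9,'c3')
```

```text
(no output)
```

View pics/c1.png

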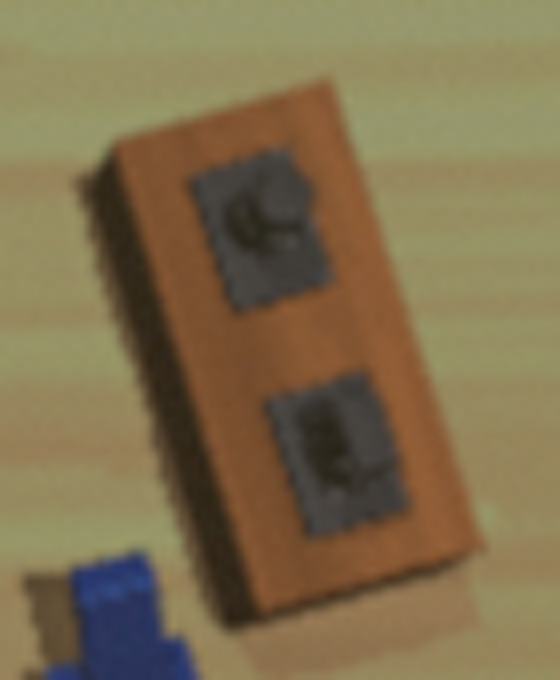

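View pics/c2.png

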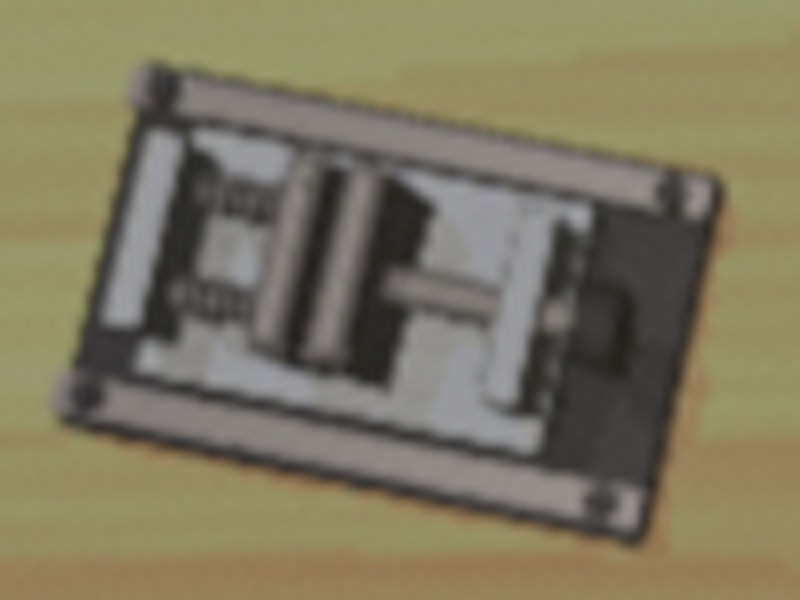

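View pics/c3.png

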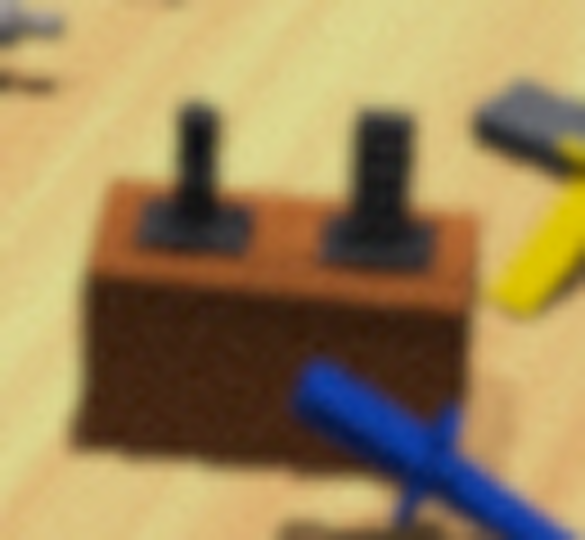

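Two dark gauges stand in the rack. The far one, top (398,197), has a round handle with a cylinder end. The near one, top (407,227) or right in the side view, has a wide flat handle, so that is taper_gauge. Blue (380,257) and yellow (428,293), (465,243) are look-alikes on the table. Next I measure.

Run:
```python
from h import *
L=load('top0')
def c1(x,y): return 365+x/8-.5,170+y/8-.5
def c2(x,y): return 190+x/8-.5,190+y/8-.5
R=np.array([ptz(L,*c1(*q),.085) for q in [(330,80),(118,145),(262,612),(483,550)]]);print('rack',R.round(4),R.mean(0),[np.linalg.norm(R[i]-R[i-1]).round(4) for i in range(4)])
a=R.mean(0); ax=(R[1]+R[0]-R[2]-R[3])[:2]; print('rack axis ang',np.arctan2(ax[1],ax[0]))
ax/=np.linalg.norm(ax); print('slots',a[:2]+.036*ax,a[:2]-.036*ax)
F=np.array([ptz(L,*c1(*q),.091) for q in [(268,400),(370,375),(410,510),(310,535)]]);print('flange near',F.mean(0),[np.linalg.norm(F[i]-F[i-1]).round(4) for i in range(4)])
H=np.array([ptz(L,*c1(*q),.146) for q in [(300,405),(335,395),(350,480),(315,490)]]);print('handle',H.mean(0))
F=np.array([ptz(L,*c1(*q),.091) for q in [(190,180),(290,150),(330,280),(240,310)]]);print('flange far',F.mean(0))
B=np.array([ptz(L,*c2(*q),.032) for q in [(140,65),(722,180),(640,545),(60,420)]]);print('base',B.round(4),B.mean(0),[np.linalg.norm(B[i]-B[i-1]).round(4) for i in range(4)])
y=(B[0]+B[3]-B[1]-B[2])[:2];x=(B[0]+B[1]-B[2]-B[3])[:2];print('base y ang',np.arctan2(y[1],y[0]),'x ang',np.arctan2(x[1],x[0]))
for n,q in [('sprT',(305,160)),('sprB',(265,355)),('setT',(365,165)),('setB',(330,365)),('mid',(332,170)),('midB',(298,355))]: print(n,ptz(L,*c2(*q),.121).round(4), L['d'][int(c2(*q)[1]),int(c2(*q)[0])],pt(L,*c2(*q)).round(4))
```

```text
rack [[ 0.6524 -0.1977  0.085 ]
 [ 0.6341 -0.1323  0.085 ]
 [ 0.4911 -0.1687  0.085 ]
 [ 0.5077 -0.2353  0.085 ]] [ 0.57131484 -0.18350049  0.085     ] [np.float64(0.1495), np.float64(0.0679), np.float64(0.1476), np.float64(0.0687)]
rack axis ang 0.25184279375332863
slots [ 0.60617921 -0.17452969] [ 0.53645046 -0.1924713 ]
flange near [ 0.5367297  -0.19329085  0.091     ] [np.float64(0.0421), np.float64(0.0315), np.float64(0.0419), np.float64(0.0307)]
handle [ 0.53366211 -0.18068936  0.146     ]
flange far [ 0.60551809 -0.17391705  0.091     ]
base [[0.6321 0.3021 0.032 ]
 [0.5896 0.1165 0.032 ]
 [0.4752 0.1432 0.032 ]
 [0.5193 0.3254 0.032 ]] [0.55405448 0.22180096 0.032     ] [np.float64(0.1152), np.float64(0.1903), np.float64(0.1174), np.float64(0.1874)]
base y ang 1.3395149657015955 x ang -0.21669601538195285
sprT [0.5848 0.2289 0.121 ] 1.1181531 [0.5846 0.2287 0.1222]
sprB [0.5276 0.2401 0.121 ] 1.0992146 [0.5282 0.2413 0.1157]
setT [0.5828 0.2113 0.121 ] 1.1860988 [0.596  0.2278 0.042 ]
setB [0.5241 0.2211 0.121 ] 1.0986415 [0.5249 0.2226 0.1143]
mid [0.5816 0.221  0.121 ] 1.1110346 [0.5839 0.224  0.1071]
midB [0.5273 0.2305 0.121 ] 1.111617 [0.5303 0.2363 0.0952]
```

```bash
cat >> h.py <<'E'
from scipy.spatial.transform import Rotation as Ro
def R_of(s):
    q=s['orientation']; return Ro.from_quat([q[1],q[2],q[3],q[0]]).as_matrix()
def plan(target,jawang=None):
    s=env.get_state();R=R_of(s);p=s['tcp_pos']
    off=R.T@(np.array(target)-p)*100
    j=np.arctan2(R[1,1],R[0,1]); out=''
    if jawang is not None:
        d=(jawang-j+np.pi/2)%np.pi-np.pi/2   # world ccw
        out=f'yaw(tool, deg)={-np.degrees(d):.2f} (alt {-np.degrees(d)+180:.1f}/{-np.degrees(d)-180:.1f})'
    print('t',s['clock'],'tcp',p.round(4),'jaw ang',round(j,4),'down axis',R[:,0].round(4),'offset cm',off.round(2),out,'j6',s['joint_pos'].round(3),'F',s['wrist_force'].round(2),'gap',round(s['finger_gap'],4))
E
python3 - <<'E'
from h import *
s=env.get_state(); print(R_of(s).round(4))
plan([.5366,-.193,.26],.252+np.pi/2)
E
```

```text
[[-4.00e-04  3.80e-01 -9.25e-01]
 [ 1.60e-03 -9.25e-01 -3.80e-01]
 [-1.00e+00 -1.70e-03 -2.00e-04]]
t 0.1 tcp [ 0.2184 -0.5314  0.2305] jaw ang -1.181 down axis [-4.0e-04  1.6e-03 -1.0e+00] offset cm [ -2.91 -19.22 -42.3 ] yaw(tool, deg)=7.89 (alt 187.9/-172.1) j6 [-1.321  0.314  0.045  1.304 -0.     1.431] F [-0.12 -0.6   0.16] gap 0.0853
```

Emit:
{"fn": "servo_tool", "kwargs": {"increments": [{"offset":[-1,-1.5,-3.3],"yaw":-8},{"offset":[-2,-3.2,-7],"yaw":-16},{"offset":[-2.9,-5,-11],"yaw":-24},{"offset":[-2.9,-6.8,-15],"yaw":-32},{"offset":[-2.9,-8.6,-19],"yaw":-40},{"offset":[-2.9,-10.4,-23],"yaw":-48},{"offset":[-2.9,-12.3,-27],"yaw":-56},{"offset":[-2.9,-14,-31],"yaw":-64}], "claw": 1}}

```text
clock: 0.9
tcp_pos: [0.4527, -0.2828, 0.26]
orientation: [-0.485, -0.514, -0.485, 0.514]
wrist_force: [0.3, -0.0, 0.6]
finger_gap: 0.0853
```

Run:
```python
from h import *
plan([.5366,-.193,.26],.252+np.pi/2)
```

```text
t 0.9 tcp [ 0.4527 -0.2828  0.26  ] jaw ang -0.0583 down axis [-5.e-04  3.e-04 -1.e+00] offset cm [ 0.    7.85 -9.46] yaw(tool, deg)=72.22 (alt 252.2/-107.8) j6 [-0.709  0.227  0.     1.345 -0.     0.92 ] F [ 0.31 -0.04  0.59] gap 0.0853
```

Emit:
{"fn": "servo_tool", "kwargs": {"increments": [{"offset":[0,1,-1.2],"yaw":-8},{"offset":[0,2,-2.4],"yaw":-16},{"offset":[0,3,-3.6],"yaw":-24},{"offset":[0,4,-4.8],"yaw":-32},{"offset":[0,5,-6],"yaw":-40},{"offset":[0,6,-7.2],"yaw":-48},{"offset":[0,7,-8.4],"yaw":-56},{"offset":[0,7.8,-9.4],"yaw":-64}]}}

```text
clock: 1.7
tcp_pos: [0.5362, -0.195, 0.2597]
orientation: [0.684, 0.179, 0.684, -0.179]
wrist_force: [-0.4, -0.3, 0.4]
finger_gap: 0.0855
```

Emit:
{"fn": "servo_tool", "kwargs": {"increments": [{"offset":[0,0,0],"yaw":-8},{"offset":[0,0,0],"yaw":-16},{"offset":[0,0,0],"yaw":-24},{"offset":[0,0,0],"yaw":-32},{"offset":[0,0,0],"yaw":-40},{"offset":[0,0,0],"yaw":-43.8},{"offset":[0,0,0],"yaw":-43.8},{"offset":[0,0,0],"yaw":-43.8}]}}

```text
clock: 2.5
tcp_pos: [0.5357, -0.1957, 0.2599]
orientation: [0.702, -0.086, 0.702, 0.087]
wrist_force: [-0.6, 0.6, 0.2]
finger_gap: 0.0852
```

Run:
```python
from h import *
plan([.5366,-.193,.26],.252+np.pi/2)
grab('wrist','w1');grab('top','t1'); grab('side','s1')
crop('top0',190,190,290,265,8,'c2')
```

```text
t 2.5 tcp [ 0.5357 -0.1957  0.2599] jaw ang 1.8158 down axis [-7.e-04  3.e-04 -1.e+00] offset cm [-0.01  0.24  0.15] yaw(tool, deg)=-0.40 (alt 179.6/-180.4) j6 [-0.491  0.299  0.096  1.369 -0.    -0.736] F [-0.63  0.57  0.2 ] gap 0.0852
```

View pics/w1.png

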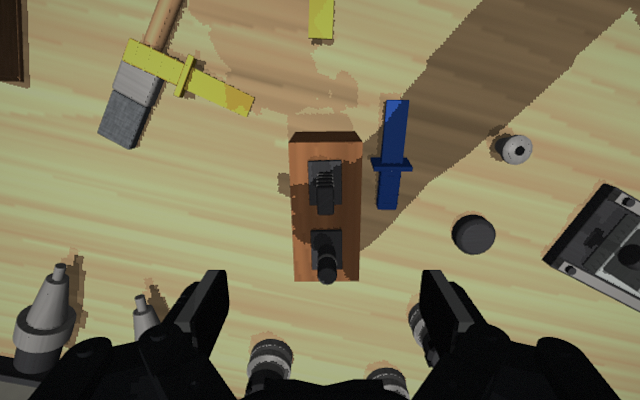

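Wrist view: flat-sided ribbed handle at (325,190), round-ended handle at (326,265). That confirms the near one is the taper gauge.

Run:
```python
from h import *
crop('w1',280,120,380,295,4,'c4')
L=load('w1');print(L['T'].round(3))
```

```text
[[-0.241 -0.918 -0.315  0.455]
 [ 0.97  -0.228 -0.079 -0.217]
 [ 0.001 -0.325  0.946  0.402]
 [ 0.     0.     0.     1.   ]]
```

View pics/c4.png

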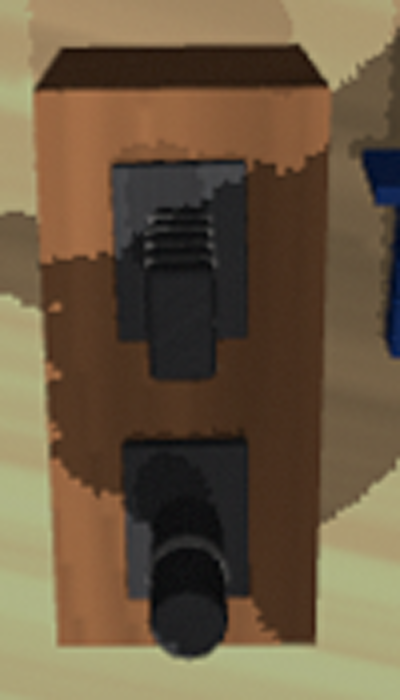

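Run:
```python
from h import *
L=load('w1')
c=lambda x,y:(280+x/4-.5,120+y/4-.5)
H=np.array([ptz(L,*c(*q),.146) for q in [(147,267),(215,267),(214,380),(150,380)]]);print('handle top',H.round(4),H.mean(0).round(4),[np.linalg.norm(H[i]-H[i-1]).round(4) for i in range(4)])
F=np.array([ptz(L,*c(*q),.091) for q in [(111,162),(245,162),(247,340),(117,340)]]);print('flange',F.mean(0).round(4),[np.linalg.norm(F[i]-F[i-1]).round(4) for i in range(4)])
R=np.array([ptz(L,*c(*q),.085) for q in [(36,88),(330,88),(317,645),(57,645)]]);print('rack',R.mean(0).round(4),[np.linalg.norm(R[i]-R[i-1]).round(4) for i in range(4)])
a=(R[3]+R[2]-R[0]-R[1]);print(np.arctan2(a[1],a[0]), (R.mean(0)-.036*a/np.linalg.norm(a)).round(4))
print(pt(L,*c(182,330)),pt(L,*c(182,365)))
```

```text
handle top [[ 0.5278 -0.2045  0.146 ]
 [ 0.5246 -0.1914  0.146 ]
 [ 0.5478 -0.1856  0.146 ]
 [ 0.5509 -0.1983  0.146 ]] [ 0.5378 -0.1949  0.146 ] [np.float64(0.0239), np.float64(0.0134), np.float64(0.0239), np.float64(0.013)]
flange [ 0.5382 -0.195   0.091 ] [np.float64(0.0441), np.float64(0.0313), np.float64(0.0441), np.float64(0.0318)]
rack [ 0.5733 -0.1849  0.085 ] [np.float64(0.1497), np.float64(0.0688), np.float64(0.1497), np.float64(0.0703)]
0.2522918981129217 [ 0.5385 -0.1939  0.085 ]
[ 0.53919353 -0.19448387  0.14511766] [ 0.54661588 -0.19262785  0.14473862]
```

Run:
```python
from h import *
plan([.5378,-.1943,.102],.252+np.pi/2)
```

```text
t 2.65 tcp [ 0.5358 -0.1958  0.2601] jaw ang 1.8165 down axis [-3.e-04  0.e+00 -1.e+00] offset cm [15.81  0.09  0.23] yaw(tool, deg)=-0.36 (alt 179.6/-180.4) j6 [-0.491  0.299  0.096  1.369 -0.    -0.737] F [0.6  0.05 0.1 ] gap 0.0853
```

Emit:
{"fn": "servo_tool", "kwargs": {"increments": [{"offset":[1.5,0.1,0.23],"yaw":-0.4},{"offset":[4,0.1,0.23],"yaw":-0.4},{"offset":[7,0.1,0.23],"yaw":-0.4},{"offset":[10,0.1,0.23],"yaw":-0.4},{"offset":[13,0.1,0.23],"yaw":-0.4},{"offset":[15,0.1,0.23],"yaw":-0.4},{"offset":[15.8,0.1,0.23],"yaw":-0.4},{"offset":[15.8,0.1,0.23],"yaw":-0.4}]}}

```text
clock: 3.45
tcp_pos: [0.5372, -0.1939, 0.1013]
orientation: [0.701, -0.089, 0.702, 0.09]
wrist_force: [0.6, 0.3, -0.1]
finger_gap: 0.0853
```

Run:
```python
from h import *
plan([.5378,-.1943,.102],.252+np.pi/2)
grab('wrist','w2')
```

```text
t 3.45 tcp [ 0.5372 -0.1939  0.1013] jaw ang 1.8241 down axis [-0.002  0.001 -1.   ] offset cm [-0.07 -0.05  0.05] yaw(tool, deg)=0.07 (alt 180.1/-179.9) j6 [-0.487  0.378 -0.19   1.006 -0.    -0.74 ] F [ 0.58  0.31 -0.11] gap 0.0853
```

View pics/w2.png

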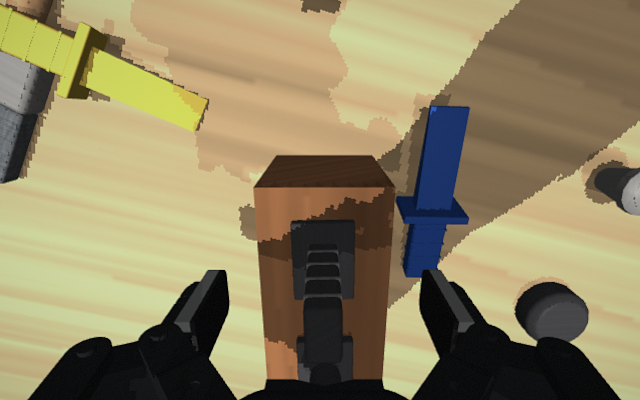

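The handle sits midway between the fingers (227 and 420 px). Closing.

Emit:
{"fn": "servo_tool", "kwargs": {"increments": [{"offset":[0,0,0],"yaw":0},{"offset":[0,0,0],"yaw":0},{"offset":[0,0,0],"yaw":0},{"offset":[0,0,0],"yaw":0},{"offset":[0,0,0],"yaw":0},{"offset":[0,0,0],"yaw":0},{"offset":[0,0,0],"yaw":0},{"offset":[0,0,0],"yaw":0}], "claw": 0, "force": 60}}

```text
clock: 4.3
tcp_pos: [0.5381, -0.1944, 0.1027]
orientation: [0.702, -0.09, 0.701, 0.089]
wrist_force: [-1.2, 0.5, 4.8]
finger_gap: 0.0133
```

Run:
```python
from h import *
plan([.5378,-.1943,.20],.252+np.pi/2)
```

```text
t 4.3 tcp [ 0.5381 -0.1944  0.1027] jaw ang 1.8245 down axis [ 6.e-04 -4.e-04 -1.e+00] offset cm [-9.73  0.01 -0.02] yaw(tool, deg)=0.10 (alt 180.1/-179.9) j6 [-0.487  0.376 -0.188  1.006 -0.    -0.741] F [-1.16  0.5   4.85] gap 0.0133
```

Emit:
{"fn": "servo_tool", "kwargs": {"increments": [{"offset":[-0.8,0,0],"yaw":0},{"offset":[-2,0,0],"yaw":0},{"offset":[-4,0,0],"yaw":0},{"offset":[-6.5,0,0],"yaw":0},{"offset":[-9,0,0],"yaw":0},{"offset":[-11.5,0,0],"yaw":0},{"offset":[-13.5,0,0],"yaw":0},{"offset":[-14.3,0,0],"yaw":0}]}}

```text
clock: 5.1
tcp_pos: [0.5387, -0.1947, 0.2483]
orientation: [0.703, -0.09, 0.7, 0.089]
wrist_force: [-0.4, -1.1, -2.1]
finger_gap: 0.0135
```

Run:
```python
from h import *
plan([.552,.228,.245],1.343)
grab('wrist','w3');grab('side','s3');grab('top','t3')
crop('t3',190,190,290,265,8,'c5'); crop('s3',240,40,400,160,5,'c6')
```

```text
t 5.1 tcp [ 0.5387 -0.1947  0.2483] jaw ang 1.8244 down axis [ 0.0035 -0.0019 -1.    ] offset cm [ 0.25 40.59 11.89] yaw(tool, deg)=27.58 (alt 207.6/-152.4) j6 [-0.487  0.302  0.072  1.337 -0.    -0.741] F [-0.4  -1.09 -2.06] gap 0.0135
```

View pics/w3.png

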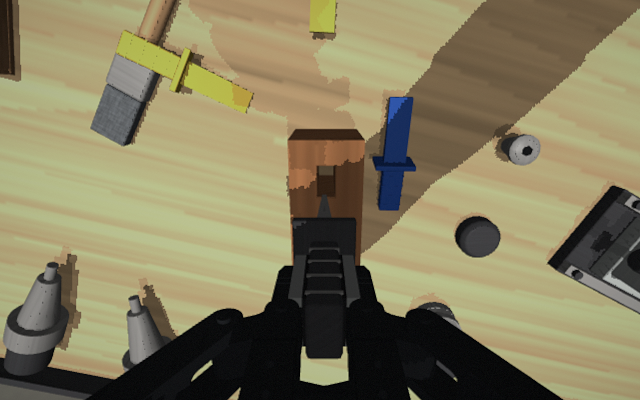

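View pics/s3.png

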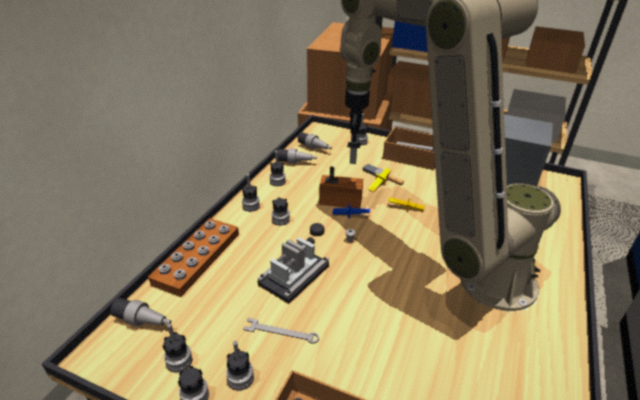

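View pics/c5.png

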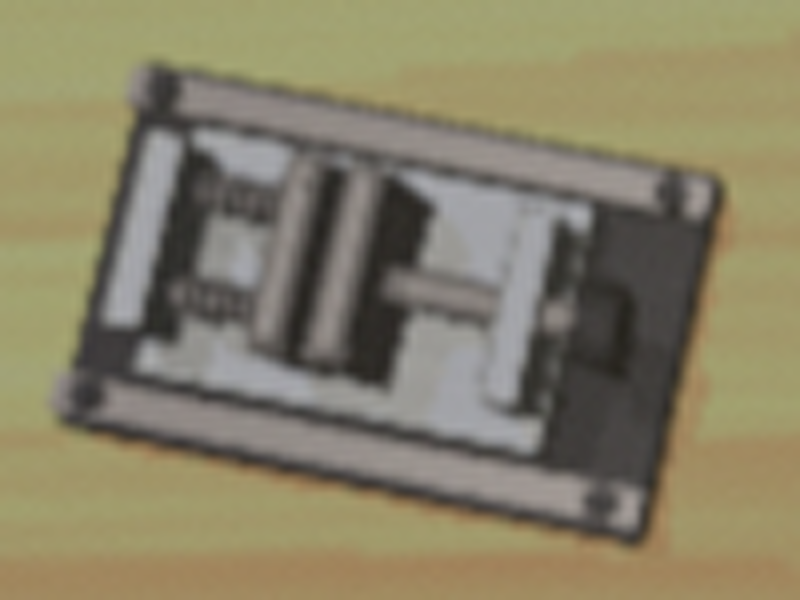

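The gauge is clear of the rack and upright in the fingers, with its tip at (325,198) in the wrist view. Carrying it to the fixture.

Emit:
{"fn": "servo_tool", "kwargs": {"increments": [{"offset":[0,2,0.6],"yaw":3},{"offset":[0,5,1.5],"yaw":7},{"offset":[0,9,2.6],"yaw":11},{"offset":[0,13,3.8],"yaw":15},{"offset":[0,17,5],"yaw":19},{"offset":[0,21,6.2],"yaw":23},{"offset":[0,25,7.3],"yaw":27},{"offset":[0,28,8.2],"yaw":27.6}]}}

```text
clock: 6.05
tcp_pos: [0.5458, 0.0997, 0.2436]
orientation: [0.701, 0.081, 0.704, -0.081]
wrist_force: [0.9, -0.3, -2.3]
finger_gap: 0.0132
```

Run:
```python
from h import *
plan([.552,.228,.245],1.343)
```

```text
t 6.05 tcp [0.5458 0.0997 0.2436] jaw ang 1.3424 down axis [-2.9e-03  2.0e-04 -1.0e+00] offset cm [-0.14 12.64 -2.3 ] yaw(tool, deg)=-0.04 (alt 180.0/-180.0) j6 [0.036 0.273 0.021 1.322 0.    0.264] F [ 0.89 -0.26 -2.29] gap 0.0132
```

Emit:
{"fn": "servo_tool", "kwargs": {"increments": [{"offset":[-0.2,2.5,-0.5],"yaw":0},{"offset":[-0.2,5.5,-1],"yaw":0},{"offset":[-0.2,8.5,-1.6],"yaw":0},{"offset":[-0.2,11,-2],"yaw":0},{"offset":[-0.2,12.3,-2.3],"yaw":0},{"offset":[-0.2,12.6,-2.3],"yaw":0},{"offset":[-0.2,12.6,-2.3],"yaw":0},{"offset":[-0.2,12.6,-2.3],"yaw":0}]}}

```text
clock: 6.85
tcp_pos: [0.553, 0.2242, 0.247]
orientation: [0.702, 0.081, 0.703, -0.081]
wrist_force: [-0.1, 0.3, -1.5]
finger_gap: 0.0135
```

Run:
```python
from h import *
plan([.552,.228,.245],1.343)
grab('wrist','w4');grab('side','s4')
crop('w4',180,60,460,260,2.8,'c7'); crop('s4',240,160,380,310,4,'c8')
```

```text
t 6.85 tcp [0.553  0.2242 0.247 ] jaw ang 1.3417 down axis [-6.e-04 -7.e-04 -1.e+00] offset cm [ 0.2   0.35 -0.19] yaw(tool, deg)=-0.08 (alt 179.9/-180.1) j6 [ 2.510e-01  3.540e-01  1.420e-01  1.359e+00 -1.000e-03  4.800e-01] F [-0.06  0.33 -1.53] gap 0.0135
```

View pics/w4.png

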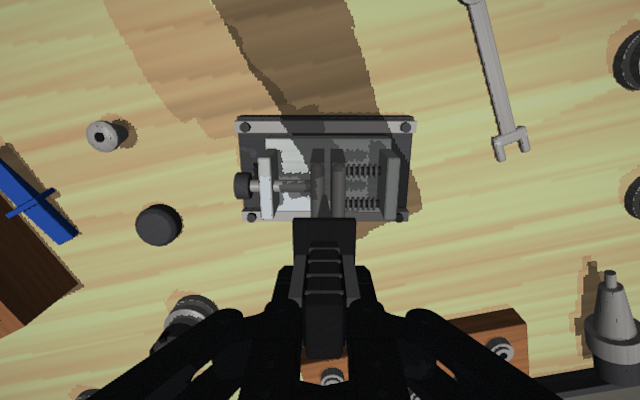

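View pics/c8.png

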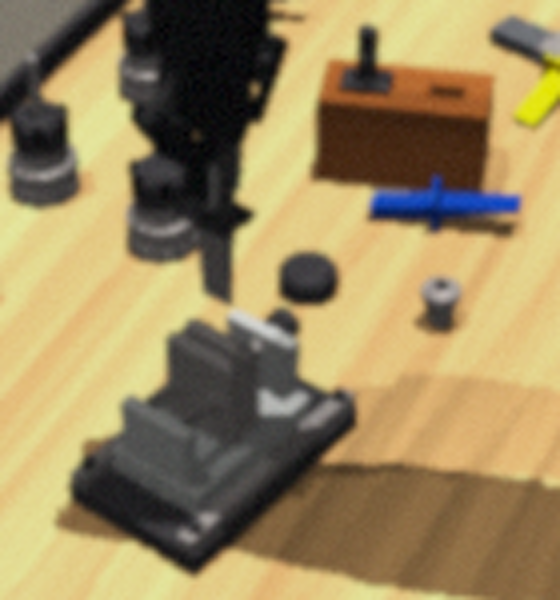

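Run:
```python
from h import *
crop('w4',225,105,425,230,4,'c7')
crop('w4',290,140,365,230,6.5,'c9')
```

```text
(no output)
```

View pics/c7.png

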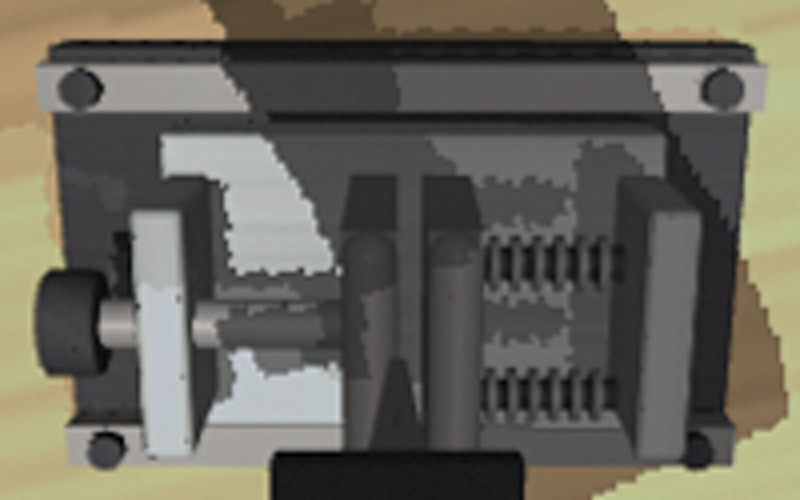

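View pics/c9.png

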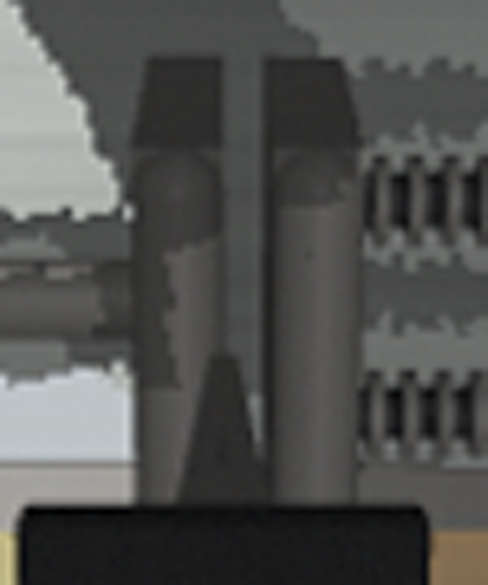

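Run:
```python
from h import *
L=load('w4'); c=lambda x,y:(290+x/6.5-.5,140+y/6.5-.5)
th=-.228; ex=np.array([np.cos(th),np.sin(th)]);ey=np.array([-np.sin(th),np.cos(th)])
o=np.array([.554,.2218])
def fr(p): d=p[:2]-o; return np.array([d@ex,d@ey])*1000
for n,q,z in [('setIn top',(219,180),.115),('setIn low',(219,330),.115),('sprIn top',(266,180),.115),('sprIn low',(273,460),.115),('setOut',(133,180),.115),('sprOut',(361,180),.115),('setTopmidEnd',(176,150),.121),('sprTopmidend',(312,150),.121),('tipL',(214,356),.159),('tipR',(241,356),.159),('tip',(228,356),.159)]:
    p=ptz(L,*c(*q),z);print(n,p.round(4),fr(p).round(2))
s=env.get_state();print(fr(s['tcp_pos']))
d=L['d'];
for q in [(228,365),(228,400),(228,450)]:
    print(pt(L,*c(*q)).round(4))
for q in [(180,250),(320,250),(180,450),(318,450)]: print(pt(L,*c(*q)).round(4),fr(pt(L,*c(*q))))
c=lambda x,y:(225+x/4-.5,105+y/4-.5)
B=[ptz(L,*c(*q),.032) for q in [(37,65),(767,65)]]+[ptz(L,*c(*q),.032) for q in [(68,466),(732,466)]]
print(np.round(B,4)); a=B[1]-B[0];b=B[3]-B[2];print(np.arctan2(a[1],a[0])-np.pi/2,np.arctan2(b[1],b[0])-np.pi/2,np.linalg.norm(a),np.linalg.norm(b),np.mean(B,0))
```

```text
setIn top [0.5325 0.2279 0.115 ] [-22.3    1.11]
setIn low [0.552  0.2233 0.115 ] [-2.31  1.05]
sprIn top [0.5339 0.2338 0.115 ] [-22.28   7.11]
sprIn low [0.5712 0.2262 0.115 ] [15.79  8.19]
setOut [0.53   0.2172 0.115 ] [-22.32  -9.87]
sprOut [0.5367 0.2456 0.115 ] [-22.25  19.23]
setTopmidEnd [0.5263 0.2239 0.121 ] [-27.48  -4.21]
sprTopmidend [0.5301 0.2404 0.121 ] [-27.44  12.69]
tipL [0.5419 0.2252 0.159 ] [-12.58   0.61]
tipR [0.5426 0.2281 0.159 ] [-12.57   3.58]
tip [0.5422 0.2267 0.159 ] [-12.57   2.15]
[-1.32567213  2.11005793]
[0.542  0.2268 0.1629]
[0.5424 0.2267 0.1735]
[0.542  0.2267 0.1899]
[0.539  0.2213 0.1203] [-14.47872839  -3.84125705]
[0.543  0.2386 0.1207] [-14.54373453  13.85552045]
[0.5652 0.215  0.1202] [12.4746242  -4.08023425]
[0.5694 0.2325 0.12  ] [12.55852139 13.94612594]
[[0.4821 0.1446 0.032 ]
 [0.5252 0.3283 0.032 ]
 [0.5906 0.1183 0.032 ]
 [0.6339 0.3028 0.032 ]]
-0.23041704475146085 -0.23038054086698123 0.1886900182939983 0.18950552388541025 [0.55797498 0.22350717 0.032     ]
```

Tip sits about 2.3 mm toward the set plate and 3 mm short of mid-width. The gap measures about 6.5 mm and the fixture yaw is -0.230. Next I correct the position, go down to just above the lips and recheck.

Emit:
{"fn": "servo_tool", "kwargs": {"increments": [{"offset":[0,0.1,0.1],"yaw":0},{"offset":[0,0.23,0.3],"yaw":0},{"offset":[0.7,0.23,0.3],"yaw":0},{"offset":[1.6,0.23,0.3],"yaw":0},{"offset":[2.5,0.23,0.3],"yaw":0},{"offset":[3.1,0.23,0.3],"yaw":0},{"offset":[3.4,0.23,0.3],"yaw":0},{"offset":[3.4,0.23,0.3],"yaw":0}]}}

```text
clock: 7.75
tcp_pos: [0.5561, 0.2268, 0.2125]
orientation: [0.702, 0.08, 0.703, -0.081]
wrist_force: [-0.5, 1.1, -1.6]
finger_gap: 0.0135
```

Run:
```python
from h import *
plan([.552,.228,.245],1.3404)
grab('wrist','w5')
crop('w5',290,120,365,230,6,'c10')
```

```text
t 7.75 tcp [0.5561 0.2268 0.2125] jaw ang 1.3428 down axis [-1.3e-03 -4.0e-04 -1.0e+00] offset cm [-3.25  0.03 -0.43] yaw(tool, deg)=0.14 (alt 180.1/-179.9) j6 [ 0.254  0.37   0.081  1.283 -0.     0.482] F [-0.5   1.05 -1.58] gap 0.0135
```

View pics/c10.png

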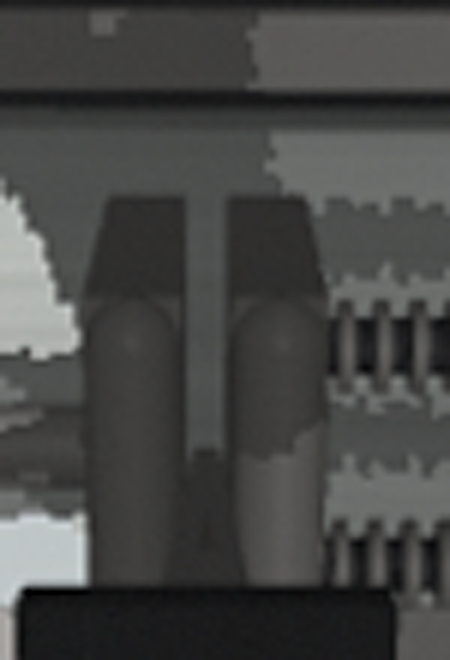

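Tip spans 191–219 px (centre 205) and the gap spans 185–230 px (centre 207), so it's centred. Descending slowly.

Emit:
{"fn": "servo_tool", "kwargs": {"increments": [{"offset":[0.15,0.02,0],"yaw":0},{"offset":[0.35,0.02,0],"yaw":0},{"offset":[0.6,0.02,0],"yaw":0},{"offset":[0.85,0.02,0],"yaw":0},{"offset":[1.1,0.02,0],"yaw":0},{"offset":[1.3,0.02,0],"yaw":0},{"offset":[1.4,0.02,0],"yaw":0},{"offset":[1.4,0.02,0],"yaw":0}]}}

```text
clock: 8.6
tcp_pos: [0.5565, 0.227, 0.199]
orientation: [0.702, 0.08, 0.703, -0.081]
wrist_force: [0.0, 0.1, -1.7]
finger_gap: 0.0133
```

Run:
```python
from h import *
plan([.556,.227,.175],1.3404)
grab('wrist','w6')
crop('w6',290,120,365,230,6,'c11')
```

```text
t 8.6 tcp [0.5565 0.227  0.199 ] jaw ang 1.3428 down axis [-4.e-04 -2.e-04 -1.e+00] offset cm [ 2.4  -0.01 -0.04] yaw(tool, deg)=0.13 (alt 180.1/-179.9) j6 [ 0.254  0.374  0.054  1.251 -0.     0.482] F [ 0.    0.14 -1.69] gap 0.0133
```

View pics/c11.png

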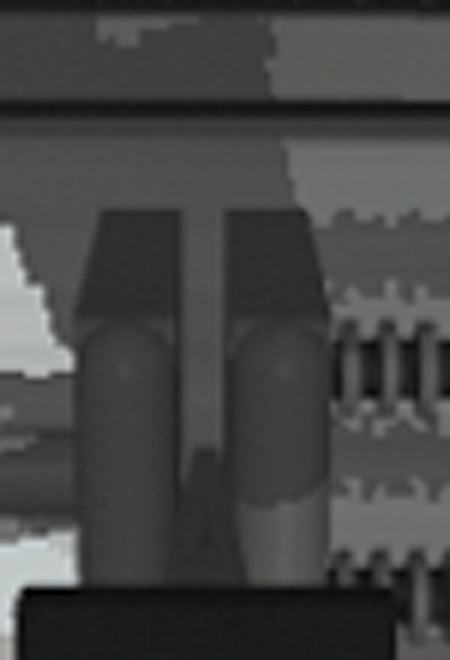

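The tip is inside the gap with no force change yet. Continuing.

Emit:
{"fn": "servo_tool", "kwargs": {"increments": [{"offset":[0.15,0,0],"yaw":0},{"offset":[0.3,0,0],"yaw":0},{"offset":[0.5,0,0],"yaw":0},{"offset":[0.7,0,0],"yaw":0},{"offset":[0.9,0,0],"yaw":0},{"offset":[1.1,0,0],"yaw":0},{"offset":[1.2,0,0],"yaw":0},{"offset":[1.2,0,0],"yaw":0}]}}

```text
clock: 9.45
tcp_pos: [0.5564, 0.227, 0.187]
orientation: [0.702, 0.08, 0.703, -0.081]
wrist_force: [0.1, 0.5, -0.4]
finger_gap: 0.0129
```

Emit:
{"fn": "servo_tool", "kwargs": {"increments": [{"offset":[0.05,0,0],"yaw":0},{"offset":[0.1,0,0],"yaw":0},{"offset":[0.2,0,0],"yaw":0},{"offset":[0.3,0,0],"yaw":0},{"offset":[0.4,0,0],"yaw":0},{"offset":[0.4,0,0],"yaw":0},{"offset":[0.4,0,0],"yaw":0},{"offset":[0.4,0,0],"yaw":0}]}}

```text
clock: 10.25
tcp_pos: [0.5565, 0.227, 0.1832]
orientation: [0.702, 0.08, 0.703, -0.081]
wrist_force: [-0.8, -0.6, -1.0]
finger_gap: 0.0132
```

Emit:
{"fn": "servo_tool", "kwargs": {"increments": [{"offset":[0.05,0,0],"yaw":0},{"offset":[0.1,0,0],"yaw":0},{"offset":[0.2,0,0],"yaw":0},{"offset":[0.3,0,0],"yaw":0},{"offset":[0.3,0,0],"yaw":0},{"offset":[0.3,0,0],"yaw":0},{"offset":[0.3,0,0],"yaw":0},{"offset":[0.3,0,0],"yaw":0}]}}

```text
clock: 11.05
tcp_pos: [0.5565, 0.2271, 0.1802]
orientation: [0.702, 0.08, 0.703, -0.08]
wrist_force: [-0.4, -0.2, -1.9]
finger_gap: 0.0131
```

Run:
```python
from h import *
plan([.556,.227,.175],1.3404)
grab('wrist','w7')
crop('w7',290,120,365,230,6,'c12')
```

```text
t 11.05 tcp [0.5565 0.2271 0.1802] jaw ang 1.3428 down axis [-1.e-04 -1.e-04 -1.e+00] offset cm [ 0.52 -0.02 -0.05] yaw(tool, deg)=0.14 (alt 180.1/-179.9) j6 [ 0.254  0.382  0.019  1.208 -0.     0.482] F [-0.45 -0.18 -1.91] gap 0.0131
```

View pics/c12.png

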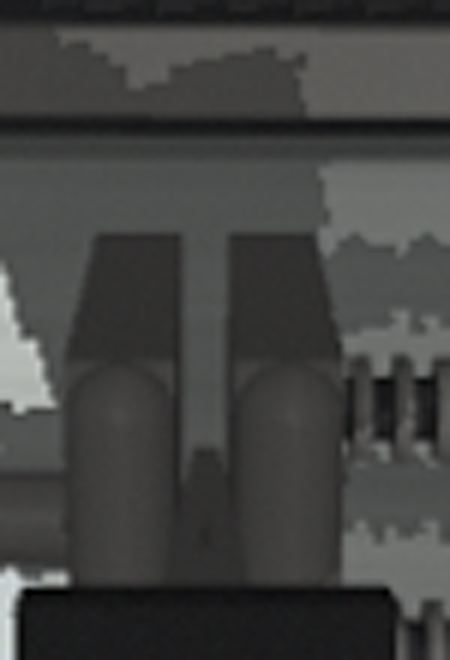

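Emit:
{"fn": "servo_tool", "kwargs": {"increments": [{"offset":[0.05,0,0],"yaw":0},{"offset":[0.1,0,0],"yaw":0},{"offset":[0.15,0,0],"yaw":0},{"offset":[0.2,0,0],"yaw":0},{"offset":[0.25,0,0],"yaw":0},{"offset":[0.25,0,0],"yaw":0},{"offset":[0.25,0,0],"yaw":0},{"offset":[0.25,0,0],"yaw":0}]}}

```text
clock: 11.9
tcp_pos: [0.5565, 0.227, 0.1777]
orientation: [0.702, 0.08, 0.703, -0.081]
wrist_force: [-0.3, -1.0, -0.8]
finger_gap: 0.0131
```

Emit:
{"fn": "servo_tool", "kwargs": {"increments": [{"offset":[0.05,0,0],"yaw":0},{"offset":[0.1,0,0],"yaw":0},{"offset":[0.15,0,0],"yaw":0},{"offset":[0.2,0,0],"yaw":0},{"offset":[0.2,0,0],"yaw":0},{"offset":[0.2,0,0],"yaw":0},{"offset":[0.2,0,0],"yaw":0},{"offset":[0.2,0,0],"yaw":0}]}}

```text
clock: 12.7
tcp_pos: [0.5568, 0.2271, 0.1761]
orientation: [0.703, 0.081, 0.702, -0.08]
wrist_force: [-0.1, 0.3, 3.1]
finger_gap: 0.0132
```

Fz rose from about -1.5 to +3.1 N, so first drag is at tip z ≈ 0.088, which matches the 6.3–6.5 mm gap. I'll go a little further for a secure drag.

Emit:
{"fn": "servo_tool", "kwargs": {"increments": [{"offset":[0.05,0,0],"yaw":0},{"offset":[0.1,0,0],"yaw":0},{"offset":[0.15,0,0],"yaw":0},{"offset":[0.2,0,0],"yaw":0},{"offset":[0.2,0,0],"yaw":0},{"offset":[0.2,0,0],"yaw":0},{"offset":[0.2,0,0],"yaw":0},{"offset":[0.2,0,0],"yaw":0}]}}

```text
clock: 13.5
tcp_pos: [0.5567, 0.227, 0.1738]
orientation: [0.703, 0.08, 0.702, -0.081]
wrist_force: [1.2, -0.2, 3.4]
finger_gap: 0.0132
```

Run:
```python
from h import *
plan([.556,.227,.175],1.3404)
grab('wrist','w8'); 
for i in range(3):
    env.read_camera('top'); print(env.get_state()['wrist_force'].round(2),env.get_state()['ft_torque'].round(3))
grab('side','s8')
crop('w8',280,120,375,230,6,'c13'); crop('s8',240,180,350,310,4.5,'c14')
```

```text
t 13.5 tcp [0.5567 0.227  0.1738] jaw ang 1.3427 down axis [ 4.e-04 -1.e-04 -1.e+00] offset cm [-0.12 -0.02 -0.07] yaw(tool, deg)=0.13 (alt 180.1/-179.9) j6 [ 0.254  0.385  0.007  1.193 -0.     0.482] F [ 1.25 -0.18  3.41] gap 0.0132
[0.92 0.09 3.03] [ 0.053 -0.192 -0.026]
[0.73 0.1  4.29] [ 0.071 -0.231  0.025]
[1.97 0.78 3.75] [ 0.074 -0.251  0.   ]
```

View pics/c13.png

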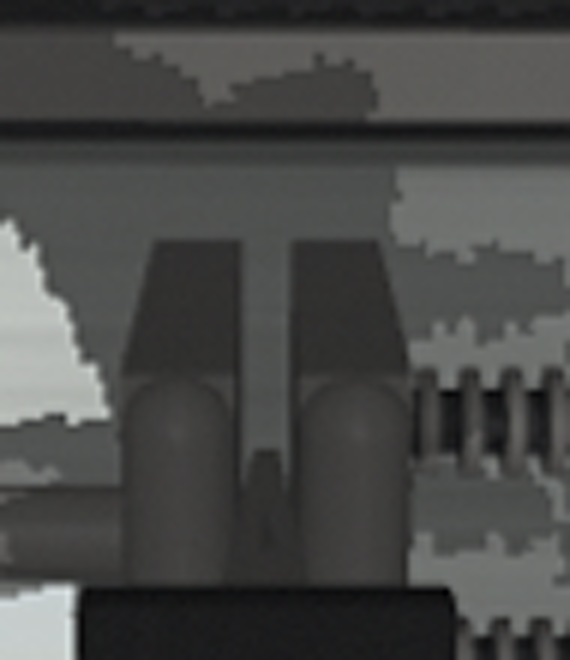

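View pics/c14.png

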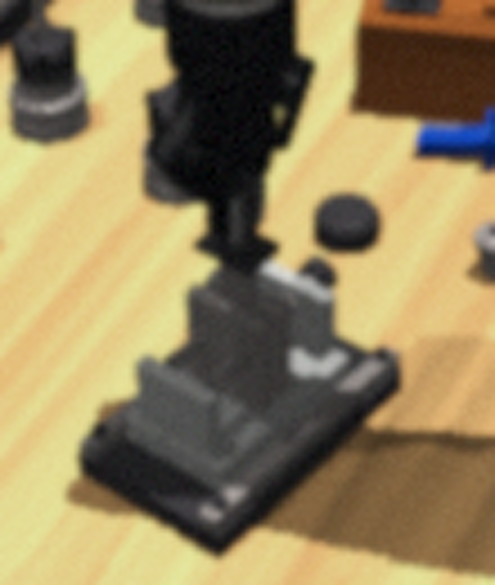

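Run:
```python
from h import *
plan([.556,.227,.175],1.3404)
print(env.get_state()['qvel'].round(4)); print(env.hand_in())
```

```text
t 13.75 tcp [0.5567 0.227  0.1738] jaw ang 1.3427 down axis [ 3.e-04 -1.e-04 -1.e+00] offset cm [-0.12 -0.02 -0.07] yaw(tool, deg)=0.13 (alt 180.1/-179.9) j6 [ 0.254  0.385  0.007  1.193 -0.     0.482] F [0.83 0.62 3.22] gap 0.0133
[-0.0005 -0.0004  0.0001  0.0017 -0.0014 -0.0015]
the job is handed in; nothing more can be done
None
```

I took the flat-handled taper gauge from the near rack slot and lowered it, blade down, into the plate gap. I handed it in at 13.75 s with the gauge still gripped and standing still. The hand-in gives no verdict.

**Drag:** The drag began with the blade tip about 88 mm above the table, which fits the 6.3–6.5 mm gap I measured. I went about 2.5 mm further, to a tip height of about 86 mm. The push there held at about 5 N, so I estimate the sprung plate is back about 0.3 mm. I couldn't measure the plate's movement or the force on each plate directly.

**Alignment:** The tool's down axis is vertical to within about 0.001 rad. The grip is square to the plates within about 0.003 rad. The last wrist picture shows the blade centred between the plates.

**Fingers and other objects:** The TCP (fingertip) height is 174 mm, well above the lips at 121 mm. The other gauge and the loose things looked untouched where the later pictures showed them, but I made no final measurement of their positions.

**Disagreements:** The top and wrist cameras differed by about 2–4 mm on the rack and fixture positions. I used the wrist camera for the final alignment. The force reading varied by about 1 N.

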